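# Zero an espresso grinder after burr cleaning and set it from the coarse side

### The job

The burrs of the small white espresso grinder were cleaned and refitted, so its dial has lost its zero. Turn the dial clockwise (finer), gently, until you feel the burrs just touch without jamming them, open it past the mark, and then set it six marks (36 degrees) coarser than the touch point, making the last turn clockwise so that the play in the dial is taken up. Let go of the dial and leave everything else on the table as it stands.

Things in the scene. Friction and masses are not known exactly. Their poses are not given: they have to be found in the camera images.
- grinder: White single-dose espresso grinder, fixed on the table, 124 mm wide, 225 mm long, head top at z = 203 mm. Its origin lies on the table under the vertical axis of the dial; its spout and fork point along its -x. A brown bean cap (31 mm radius, top at z = 224 mm) stands 104 mm behind the dial along +x.
- dial_grip (a point): Point on the vertical axis of the grinder's dial, z = 237.5 mm, turning with the dial. Its grip is an upright aluminium bar, 54 mm long (along this point's x), 13 mm thick (along its y), from z = 217.5 to 247.5 mm, on a black skirt of 36 mm radius with its top at z = 218.5 mm. Clockwise from above is finer (burrs closer), anticlockwise coarser. The dial and burrs stay where they are left.
- index_line (a point): Middle of the red index line on the grinder's head, in front of the dial, 45.5 mm from its axis. The dial's skirt carries 60 white marks, one each 6 degrees, every fifth longer; which mark stands at the line means nothing until the touch point is found.
- dial (a joint): Where the dial stands in its play on the hidden burr carrier that it drives (rad): 0 = play taken up in the finer (clockwise) direction, 0.42 (24 degrees) = taken up in the coarser one. It does not tell the burr opening. Turning takes about 0.02 Nm within the play and 0.17 Nm while it drives the carrier, either way; held still, this drag fades to some 0.03 Nm.
- burrs (a point): Point on the dial's axis in the head; the burrs are hidden there, at the start 15 to 50 degrees open. Where they touch can only be felt: from there the torque rises by 6 Nm per rad and stays when held; over 0.6 Nm beyond the drag spoils them. Rules: upper_burr and lower_burr are their lugs, 30 mm off the axis; centres 8 mm apart at touch, 23.3 mm at 30 degrees open, 27.2 at 38, 29.1 at 42.
- brush: Grounds brush with wooden handle, 140 mm long, lying on the table; bystander.
- portafilter: Spare steel portafilter with black handle, 206 mm long, lying on the table; bystander.
- tamper: Steel tamper with wooden handle, 92 mm high; bystander.
- cup: Cream espresso cup, 55 mm high; bystander.
- shaker: Steel cocoa shaker, 95 mm high; bystander.

How it is judged:
On the way, in this order (a step that is already met when the one before it is completed fails the run):
1. the burrs have been brought together until they touch (contact force between upper_burr and lower_burr above 1.5 N), for 0.1 s.
2. the burrs have been opened past the setting, to at least 38 degrees from touch (distance between upper_burr and lower_burr above 0.0272 m), for 0.05 s.
At the end, for the whole second after the job is handed in: the burrs stand six marks open from their touch point, 36 degrees within 6 degrees (one mark), with the dial's play taken up in the finer direction (within 0.06 rad), and the dial is at rest (distance between upper_burr and lower_burr between 0.0233 and 0.0291 m and value of joint dial below 0.06 rad and angular speed of dial below 0.05 rad/s).
It fails at once if the burrs are jammed together (over 20 N at the lugs, 0.6 Nm at the dial) (contact force between upper_burr and lower_burr above 20 N).
It fails at once if a bystander is moved by over 15 mm (distance of any of brush, portafilter, tamper, cup, shaker from where it was at the start of the episode above 0.015 m).
It also fails if it takes over 61 s, if anything falls off the work surface, if the arm or the gripper's body presses on something with over 40 N, if the wrist force passes 120 N, or if a joint passes its speed limit or range.

### The arm

A 7-joint arm with a two-finger parallel gripper is mounted at the origin on a cart in front of the work surface, level with it; the furniture and walls round the work are solid. World frame = base frame: x ahead of the robot, y to its left, z up, the work surface at z = 0. Lengths are in m, angles in rad, forces in N, time in s.
With the tool pointing down it reaches from about 0.35 to 0.9 m from the base axis. Payload 7.2 kg.
Tool frame: the origin (TCP) lies on the mounting face of the last link; the fingertips stand 173 mm ahead of it and the grasp point (between the pads) lies 155 mm ahead of it (arm.nose_length is the distance from the TCP to the fingertips, in m); z points along the fingers, y is the line along which they close (so a half turn about z gives the same grasp; the last joint's range is limited). The gripper opens to 85 mm and grips with 20 to 120 N. Pads are 22 mm wide; open, the fingers measure 114 mm over their backs; the gripper's body (76 mm by 85 mm) begins 54 mm behind the grasp point. The pads swing forward as they close: fully open they stand 13 mm farther back than shut.
Start: joints at [1.033, 0.411, -0.013, 1.596, 0.006, 1.134, -0.082], TCP at [0.283, -0.557, 0.405] pointing down, gripper open.
Joint ranges: [-2.95, 2.95], [-0.29, 1.99], [-1.47, 1.44], [0.14, 2.54], [-1.03, 4.17], [0.13, 1.85], [-2.86, 2.86]. Speed limits (rad/s): [2.39, 2.39, 3.01, 3.01, 3.14, 3.14, 3.14].

### API

Orientations are given as a unit quaternion [w, x, y, z].
In Python, from rig import arm gives the robot as it stands. Calls block until the motion is done:
- arm.reach(position, orientation): joint-space move of the TCP to a pose.
- arm.servo_line(position, rot=None, vel=0.15, stop_force=None): straight line of the TCP; rot=None keeps the orientation; vel is the mean speed in m/s. With stop_force (N) it stops when the force on the tool has changed by that much, and returns True; else False.
- arm.set_joints(angles): joint-space move.
- arm.gripper_to(opening, grip_force=None): finger opening in m; grip_force is the grip in N (None keeps the last); returns when the fingers have stopped.
- arm.sleep(seconds).
- arm.solve_ik(position, orientation): joint angles nearest the present ones, or None.
- arm.capture(name): name is "scene" or "top" or "wrist"; returns the picture (480x640x3 uint8, blue, green, red); there is no depth.
- arm.camera_params(name): a dict with "intrinsics" (3x3 intrinsics, pixels), "position" and "rotation" of the camera in the world. Camera axes: x right, y down, z forward; pixel columns grow to the right and rows downward; lengths in m; the calibration is good to about 2 mm. A picture is of the moment at which its call begins: read the wrist's pose just before it. camera_params takes no time and is no camera call; for the wrist camera it gives the pose at the moment of the call.
A pose or a line that the arm cannot do raises arm.PlanningError and nothing moves.
- arm.finish_job(): hands the job in; it is judged then, once.
Trained networks look in the newest picture that a camera, given by its name, has taken for a name from the list of things; names that differ only in an ending like _2 or _b are one class to them, and where a whole thing is asked for, a point or a joint stands for the part that bears it (a point fixed in the world has none). Each returns a list of dicts, best first, with "conf" (0 to 1); they miss things now and then, are a little off and sometimes report something else, mostly with a low value. They report only what shows in the picture. A call takes as long as a camera call.
- arm.trace(camera, label): "pixels" (480x640 bool, what is visible of it) and "point" ([row, column] in pixels, amid what is visible of it).
- arm.tip_of(camera, label): "point" ([row, column] in pixels: a listed point, or the origin of a listed thing).
Readings, each from a call of its own:
- arm.current_time_s(): time.
- arm.current_joint_positions(): joint angles.
- arm.current_qvel(): joint speeds.
- arm.current_effort(): joint torques, N m.
- arm.current_tool_pos(): TCP position.
- arm.current_orientation(): TCP orientation.
- arm.current_force(): force on the tool from outside, world axes, zero at the start.
- arm.current_moment(): the same for the moment, N m.
- arm.current_grip_width(): finger opening in m.
- arm.current_gripper_force(): force on a finger pad.
Only numpy, scipy, OpenCV 4.12 (cv2) and the standard library are available. Lean on these libraries where they do the work, as an engineer would, in place of code of your own. Each camera call takes 0.05 s, during which the arm holds its last target. There are 200 camera calls.

## Working session

There is one attempt and no reset: what is moved stays moved. The work goes in short steps, each a Python script; the robot and the scene stay as the last script left them, time stands still between calls to the robot, and variables do not carry over. Pictures are saved under pics/ and viewed, at most 10 in all, crops included, and the job is handed in when it is done.

```bash
ls; mkdir -p pics; cat > h.py <<'E'
import numpy as np, cv2
from rig import arm
def ray(cam,rc,z):
    p=arm.camera_params(cam); K=np.array(p["intrinsics"]);R=np.array(p["rotation"]);t=np.array(p["position"])
    d=R@np.linalg.solve(K,[rc[1],rc[0],1]); return t+d*(z-t[2])/d[2]
E
python3 - <<'E'
from h import *
ims=[]
for c in("scene","top"):
    im=arm.capture(c); ims.append(im)
    print(c,arm.camera_params(c)["position"])
    for l,z in(("dial_grip",.2375),("index_line",.203),("grinder",0),("brush",0),("portafilter",0.03),("tamper",0),("cup",0),("shaker",0)):
        r=arm.tip_of(c,l)
        print(c,l,[(np.round(q["point"],1),round(q["conf"],2),ray(c,q["point"],z).round(4)) for q in r[:2]])
    cv2.imwrite(f"pics/{c}0.png",im)
print(arm.current_time_s(),arm.current_orientation(),arm.current_force(),arm.current_moment())
E
```

```text
pics
scene [-0.70182042  0.49456228  0.78984785]Traceback (most recent call last):
  File "<stdin>", line 8, in <module>
  File "h.py", line 5, in ray
    d=R@np.linalg.solve(K,[rc[1],rc[0],1]); return t+d*(z-t[2])/d[2]
      ~^~~~~~~~~~~~~~~~~~~~~~~~~~~~~~~~~~~
ValueError: matmul: Input operand 1 has a mismatch in its core dimension 0, with gufunc signature (n?,k),(k,m?)->(n?,m?) (size 3 is different from 4)
```

```bash
cat > h.py <<'E'
import numpy as np, cv2
from rig import arm
from scipy.spatial.transform import Rotation as Ro
def ray(cam,rc,z):
    p=arm.camera_params(cam); K=np.array(p["intrinsics"]);R=Ro.from_quat(np.roll(p["rotation"],-1)).as_matrix();t=np.array(p["position"])
    d=R@np.linalg.solve(K,[rc[1],rc[0],1]); return t+d*(z-t[2])/d[2]
E
python3 - <<'E'
from h import *
for c in("scene","top"):
    im=arm.capture(c)
    print(c,arm.camera_params(c))
    for l,z in(("dial_grip",.2375),("index_line",.203),("grinder",0),("brush",0),("portafilter",0.03),("tamper",0),("cup",0),("shaker",0)):
        r=arm.tip_of(c,l)
        print(c,l,[(np.round(q["point"],1),round(q["conf"],2),ray(c,q["point"],z).round(4)) for q in r[:2]])
    cv2.imwrite(f"pics/{c}0.png",im)
print(arm.current_time_s(),arm.current_orientation(),arm.current_force(),arm.current_moment())
E
```

```text
scene {'intrinsics': array([[613.45176633,   0.        , 319.70586757],
       [  0.        , 613.45176633, 229.48267534],
       [  0.        ,   0.        ,   1.        ]]), 'position': array([-0.70182042,  0.49456228,  0.78984785]), 'rotation': array([ 0.27732275, -0.41947476,  0.73080106, -0.46158729])}
scene dial_grip [(array([197., 321.]), 0.73, array([ 0.5014, -0.1818,  0.2375]))]
scene index_line [(array([215.1, 320.4]), 0.63, array([ 0.476 , -0.1649,  0.203 ])), (array([279.9, 417.6]), 0.45, array([ 0.1054, -0.1689,  0.203 ]))]
scene grinder [(array([276.8, 318.9]), 0.69, array([ 0.5324, -0.1884,  0.    ]))]
scene brush [(array([282.5, 414.9]), 0.43, array([ 0.3775, -0.3842,  0.    ]))]
scene portafilter []
scene tamper []
scene cup [(array([305.1, 209.3]), 0.73, array([0.5495, 0.1088, 0.    ]))]
scene shaker [(array([316.3, 220.2]), 0.92, array([0.4886, 0.1042, 0.    ])), (array([278.6, 320.3]), 0.28, array([ 0.5221, -0.1868,  0.    ]))]
top {'intrinsics': array([[488.3526134 ,   0.        , 318.05841288],
       [  0.        , 488.3526134 , 242.45103488],
       [  0.     
[... 179 characters left out ...]
rip [(array([237.8, 327.3]), 0.7, array([ 0.517 , -0.1861,  0.2375]))]
top index_line [(array([263.3, 313. ]), 0.57, array([ 0.474 , -0.1604,  0.203 ]))]
top grinder []
top brush [(array([303.9, 423.3]), 0.71, array([ 0.3894, -0.4029,  0.    ]))]
top portafilter [(array([189.4, 442.3]), 0.81, array([ 0.6403, -0.445 ,  0.03  ]))]
top tamper [(array([256.3, 434.2]), 0.73, array([ 0.4948, -0.4302,  0.    ]))]
top cup [(array([232.9, 197.3]), 0.61, array([0.5523, 0.0992, 0.    ]))]
top shaker [(array([261.7, 199.2]), 0.76, array([0.4878, 0.0943, 0.    ]))]
1.0 [5.73991976e-06 9.72533302e-01 2.32763776e-01 1.39163111e-05] [-0.50271478 -0.4487153  -0.2487442 ] [ 0.03696924 -0.04361415 -0.04119148]
```

View pics/top0.png

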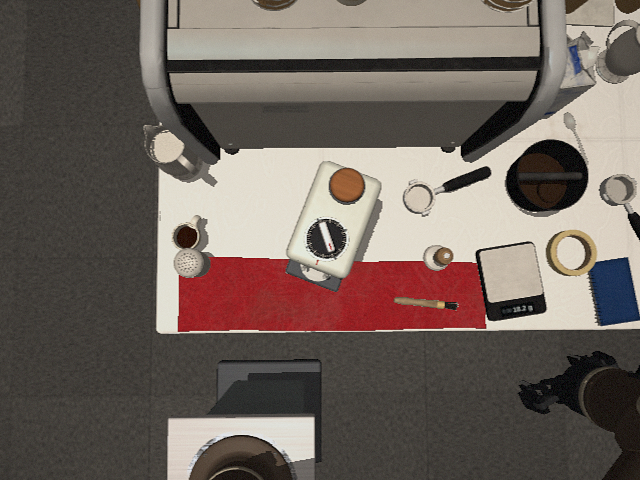

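View pics/scene0.png

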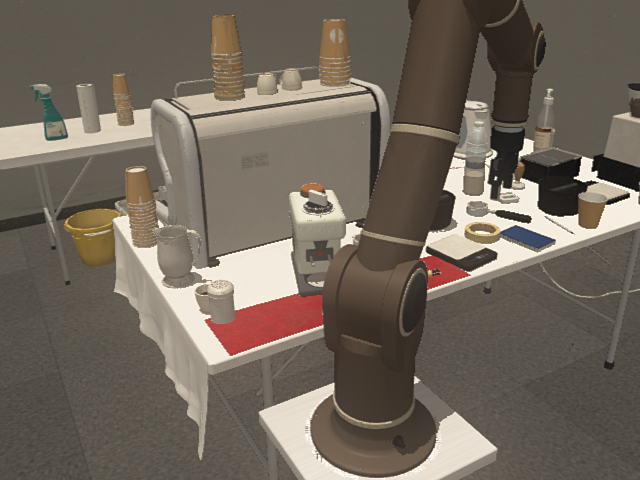

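```bash
cat >> h.py <<'E'
def quat(a): # tool down, tool x at heading a (rad)
    return [0.,np.cos(a/2),np.sin(a/2),0.]
E
python3 - <<'E'
from h import *
p,q=ray("top",(222,320),.2475),ray("top",(252,333),.2475)
d=p-q; a=np.arctan2(d[1],d[0]); print("bar",np.degrees(a),(p+q)/2)
c=[.512,-.184]
for k in(-1,0,1):
    j=arm.solve_ik([*c,.56],quat(a+k*np.pi)); print(k,None if j is None else np.round(j,3))
arm.reach([*c,.56],quat(a))
print(arm.current_time_s(),arm.current_joint_positions(),arm.current_tool_pos())
im=arm.capture("wrist"); cv2.imwrite("pics/w0.png",im)
for l,z in(("dial_grip",.2375),("index_line",.203)):
    print(l,[(q["point"],q["conf"],ray("wrist",q["point"],z).round(4)) for q in arm.tip_of("wrist",l)[:2]])
print(arm.camera_params("wrist"))
print(arm.current_force(),arm.current_moment())
E
```

```text
bar 22.719296142695033 [ 0.51759353 -0.18443367  0.2475    ]
-1 [ 0.814  0.249 -0.697  1.516  0.16   1.435  2.078]
0 [ 0.422  0.19  -0.2    1.54   0.038  1.415 -0.955]
1 [ 0.814  0.249 -0.697  1.516  0.16   1.435  2.078]
2.7 [ 0.42289824  0.19056863 -0.19834482  1.5408259   0.03826041  1.41475563
 -0.95408584] [ 0.5117001  -0.18528043  0.55951128]
dial_grip [([152.3, 573.7], 0.44, array([ 0.6155, -0.3246,  0.2375]))]
index_line [([241.0, 285.1], 0.73, array([ 0.4735, -0.1698,  0.203 ]))]
{'intrinsics': array([[429.26788013,   0.        , 320.89440472],
       [  0.        , 429.26788013, 232.15564259],
       [  0.        ,   0.        ,   1.        ]]), 'position': array([ 0.57181345, -0.15975847,  0.52866079]), 'rotation': array([ 0.10855625,  0.82475357, -0.55018247, -0.07277596])}
[ 0.14348126 -0.64151912  0.43095419] [-0.01613538  0.03511669  0.02949845]
```

View pics/w0.png

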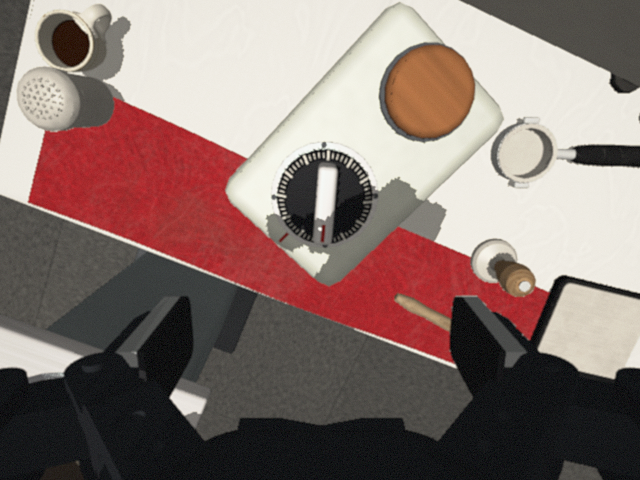

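```bash
python3 - <<'E'
from h import *
im=cv2.imread("pics/w0.png"); v=im.max(2)
y0,x0=140,266
roi=v[y0:255,x0:385]
m=(roi<70).astype(np.uint8)
m=cv2.morphologyEx(m,cv2.MORPH_CLOSE,np.ones((3,3)))
n,l,s,ce=cv2.connectedComponentsWithStats(m); k=1+s[1:,4].argmax()
c=cv2.convexHull(np.argwhere(l==k)[:,::-1].astype(np.int32))
e=cv2.fitEllipse(c); print("dark comp ellipse",e[0][0]+x0,e[0][1]+y0,e[1],e[2])
print("centre",ray("wrist",(e[0][1]+y0,e[0][0]+x0),.2185))
# bar: bright in the middle
b=(roi>150).astype(np.uint8); n,l,s,ce=cv2.connectedComponentsWithStats(b)
for i in range(1,n):
    if s[i,4]>150: print(i,s[i],ce[i]+[x0,y0],cv2.minAreaRect(np.argwhere(l==i)[:,::-1].astype(np.int32)))
cv2.imwrite("pics/crop.png",cv2.resize(im[y0:255,x0:385],None,fx=5,fy=5,interpolation=cv2.INTER_CUBIC))
arm.capture("wrist")
for q in arm.trace("wrist","dial_grip")[:2]: print(q["conf"],q["point"],q["pixels"].sum(),cv2.fitEllipse(np.argwhere(q["pixels"])[:,::-1].astype(np.int32)))
E
```

```text
dark comp ellipse 325.4080238342285 196.385498046875 (92.3420181274414, 97.30789947509766) 85.98075866699219
centre [ 0.52119457 -0.18418824  0.2185    ]
1 [   0    0  119  115 3948] [316.12816616 172.35106383] ((59.0, 57.0), (114.0, 118.0), 90.0)
14 [ 49  27  22  54 936] [325.3215812  192.39957265] ((59.511756896972656, 53.3470573425293), (18.40715789794922, 53.53415298461914), 4.39870548248291)
0.63 [197.7, 323.0] 7289 ((324.3195495605469, 196.53244018554688), (78.06255340576172, 79.28600311279297), 63.130516052246094)
```

View pics/crop.png

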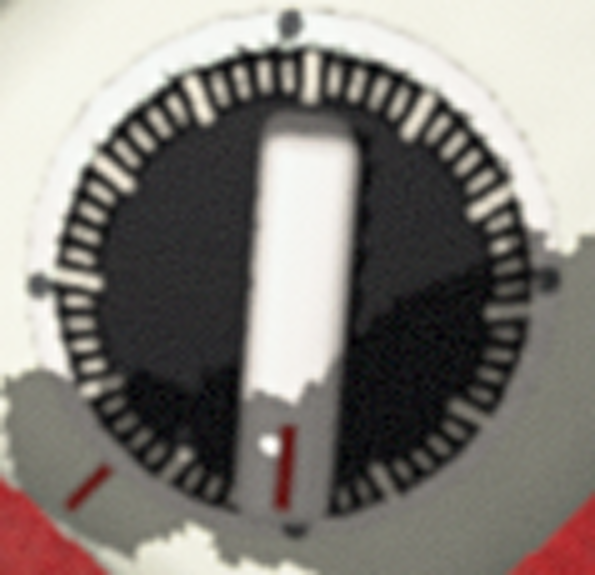

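```bash
python3 - <<'E'
from h import *
p,q=ray("wrist",(165.5,328.2),.2475),ray("wrist",(242.,322.4),.2475)
d=p-q; print(np.degrees(np.arctan2(d[1],d[0])),np.linalg.norm(d),(p+q)/2)
print(ray("wrist",(196.4,325),.2185), ray("wrist",(237.5,284),.203))
c=(p+q)[:2]/2; a=np.arctan2(d[1],d[0])
for z in (.46,.4,.397): print(arm.solve_ik([*c,z],quat(a)))
j=np.array(arm.current_joint_positions()); 
E
```

```text
18.505693735699676 0.052043659943279634 [ 0.52088892 -0.1835671   0.2475    ]
[ 0.52123225 -0.18352917  0.2185    ] [ 0.47600314 -0.16759199  0.203     ]
[ 0.4109289   0.25402773 -0.19658852  1.68924173  0.05261861  1.20347842
 -1.04622685]
[ 0.4084106   0.30221158 -0.19602701  1.77074666  0.06595478  1.07499682
 -1.05816702]
[ 0.40820788  0.30498215 -0.19592174  1.77445846  0.06673946  1.06858197
 -1.05886086]
```

```bash
cat >> h.py <<'E'
def head():
    w,x,y,z=arm.current_orientation(); return np.degrees(2*np.arctan2(y,x))
def st(tag=""):
    print(tag,f"t{arm.current_time_s():.2f} a{head():.2f} q7{arm.current_joint_positions()[6]:.4f} M",np.round(arm.current_moment(),3),"F",np.round(arm.current_force(),2),"tau7 %.3f"%arm.current_effort()[6])
E
python3 - <<'E'
from h import *
a=np.radians(18.5)
st()
arm.reach([.521,-.1835,.46],quat(a)); st("above")
print(arm.servo_line([.521,-.1835,.397],vel=.06,stop_force=8)); st("down"); print(arm.current_tool_pos())
arm.gripper_to(.0,grip_force=40); st("grip"); print(arm.current_grip_width(),arm.current_gripper_force())
j=np.array(arm.current_joint_positions())
for k in range(2):
    j[6]-=np.radians(2); arm.set_joints(j); st("step")
arm.sleep(.2); st("hold")
E
```

```text
t2.95 a22.65 q7-0.9544 M [ 0.087 -0.012 -0.019] F [ 0.14  0.42 -0.51] tau7 0.003
above t3.43 a18.53 q7-1.0456 M [-0.051  0.001 -0.058] F [ 0.59 -0.59  0.99] tau7 -0.082
False
down t4.63 a18.50 q7-1.0593 M [-0.03   0.043  0.016] F [-0.03  0.46 -0.27] tau7 -0.001
[ 0.52114694 -0.18352355  0.39741868]
grip t5.29 a18.48 q7-1.0593 M [-0.345 -0.083  0.007] F [ 0.81 -2.02  1.1 ] tau7 -0.025
0.012241257703229739 42.227110862731934
step t5.54 a16.51 q7-1.0936 M [-0.175 -0.057 -0.017] F [ 0.66 -1.52  1.18] tau7 -0.187
step t5.79 a14.54 q7-1.1280 M [-0.28  -0.163  0.005] F [-0.06 -3.03 -0.05] tau7 -0.179
hold t5.99 a14.52 q7-1.1284 M [-0.319 -0.094  0.086] F [ 0.22 -2.06  0.33] tau7 -0.013
```

```bash
cat >> h.py <<'E'
def mz(n=12,dt=.012):
    r=[]
    for _ in range(n): arm.sleep(dt); r.append(arm.current_moment()[2])
    return np.mean(r),np.std(r)
E
python3 - <<'E'
from h import *
j=np.array(arm.current_joint_positions()); j[6]=round(j[6],4)
print("base",mz())
for k in range(38):
    j[6]-=np.radians(2); arm.set_joints(j); arm.sleep(.1); m,s=mz()
    print(f"{arm.current_time_s():.2f} a{head():.2f} m{m:.3f} s{s:.3f}")
    if m>.11:
        arm.sleep(.4); m,s=mz(20); print("  recheck",round(m,3),round(s,3))
        if m>.1: break
    if j[6]<-2.7: break
st()
E
```

```text
base (np.float64(0.015770743029995097), np.float64(0.028083462600580904))
6.54 a12.55 m0.011 s0.023
6.99 a10.55 m0.012 s0.028
7.44 a8.55 m0.005 s0.030
7.89 a6.54 m0.011 s0.024
8.34 a4.56 m0.006 s0.026
8.79 a2.55 m-0.012 s0.022
9.24 a0.55 m-0.004 s0.027
9.69 a-1.45 m-0.010 s0.023
10.14 a-3.46 m-0.019 s0.022
10.59 a-5.45 m-0.009 s0.027
11.04 a-7.46 m-0.003 s0.033
11.49 a-9.46 m-0.019 s0.036
11.94 a-11.46 m0.002 s0.031
12.39 a-13.47 m-0.020 s0.032
12.84 a-15.47 m-0.006 s0.030
13.29 a-17.47 m-0.005 s0.026
13.74 a-19.48 m-0.001 s0.038
14.19 a-21.46 m0.087 s0.029
14.64 a-23.44 m0.272 s0.032
  recheck 0.264 0.031
 t15.21 a-23.44 q7-1.7904 M [-1.561 -0.472  0.225] F [ 2.18 -6.34 -0.82] tau7 -0.268
```

```bash
python3 - <<'E'
from h import *
T=-20.75
j=np.array(arm.current_joint_positions()); a0=head(); q0=j[6]
def to(a,n,w=.05):
    s=j[6]
    e=q0+np.radians(a-a0)
    for q in np.linspace(s,e,n+1)[1:]:
        j[6]=q; arm.set_joints(j); print(f"{arm.current_moment()[2]:.2f}/{arm.current_effort()[6]:.2f}",end=" ")
    arm.sleep(.2); st("\nat")
to(T+24+44,12)
arm.sleep(.3)
to(T+36,8)
arm.sleep(.3); print(mz()); print(arm.current_grip_width(),arm.current_tool_pos())
im=arm.capture("wrist"); cv2.imwrite("pics/w1.png",im)
arm.gripper_to(.085); st("open")
arm.servo_line([*arm.current_tool_pos()[:2],.56],vel=.1)
im=arm.capture("wrist"); cv2.imwrite("pics/w2.png",im); st("up")
E
```

```text
0.01/0.60 0.02/0.55 0.02/0.54 -0.01/0.53 -0.02/0.52 -0.05/0.52 0.02/0.53 0.01/0.53 -0.02/0.38 0.00/0.38 -0.01/0.38 -0.01/0.38 
at t18.41 a46.98 q7-0.5625 M [1.663 0.4   0.026] F [-2.03  7.24  2.69] tau7 -0.008
-0.03/-0.24 0.04/-0.24 -0.09/-0.24 -0.02/-0.24 -0.01/-0.24 -0.01/-0.31 -0.04/-0.26 -0.08/-0.26 
at t20.91 a15.25 q7-1.1156 M [ 1.389 -0.159 -0.061] F [0.41 5.33 0.99] tau7 0.029
(np.float64(-0.03489472361301408), np.float64(0.017577963419666064))
0.01244469623528809 [ 0.52107838 -0.18422545  0.39724378]
open t22.06 a15.25 q7-1.1152 M [-0.001  0.01   0.013] F [-0.14  0.47  0.44] tau7 -0.000
up t23.88 a15.25 q7-1.0894 M [ 0.01  -0.     0.023] F [-0.28 -0.12  0.1 ] tau7 0.000
```

View pics/w2.png

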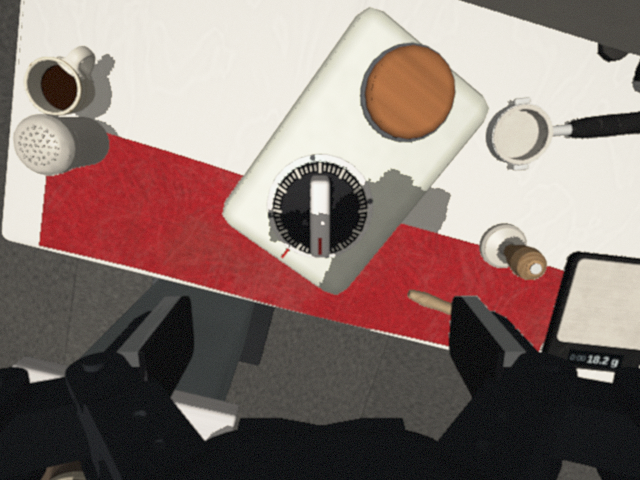

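```bash
python3 - <<'E'
from h import *
p,q=ray("wrist",(176,319.5),.2475),ray("wrist",(256,319.5),.2475); d=p-q
print(np.degrees(np.arctan2(d[1],d[0])))
print(arm.finish_job())
E
```

```text
15.169182397035824
the job is handed in; nothing more can be done
None
```

I felt the burrs touch at a dial heading of about -20.8°. I then opened them to about 44° and closed clockwise to 36° (six marks coarser) with the play taken up, let go of the dial, and handed the job in. After release, the wrist camera put the grip bar at 15.2° against a target of 15.25°. The burr opening itself is inferred from the dial angle, and I have no result from the judging.

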